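# Move the specimen queue on by one place

### The arm

A 6-joint arm with a two-finger parallel gripper is mounted at the origin on the work surface. World frame = base frame: x ahead of the robot, y to its left, z up, the work surface at z = 0. Lengths are in m, angles in rad, forces in N, time in s.
With the tool pointing down it reaches from about 0.4 to 0.925 m from the base axis. Payload 12.5 kg.
Tool frame: the origin (TCP) lies at the very end of the fingers, on their centre line; the grasp point (between the pads) lies 19 mm behind it; z points along the fingers, y is the line along which they close (so a half turn about z gives the same grasp; the last joint's range is limited). The gripper opens to 95 mm and grips with 3 to 60 N. Pads are 20 mm wide; open, the fingers measure 119 mm over their backs; the gripper's body (75 mm by 180 mm) begins 59 mm behind the grasp point.
Start: joints at [-1.372, 0.491, 1.559, -0, 1.092, -0.106], TCP at [0.188, -0.596, 0.215] pointing down, gripper open.
Joint ranges: [-3.1, 3.1], [-0.84, 2.19], [0.05, 2.79], [-1.13, 4.28], [0.06, 2.93], [-2.69, 2.69]. Speed limits (rad/s): [2.22, 2.22, 2.79, 3.14, 3.14, 3.14].

### API

Orientations are given as a unit quaternion [w, x, y, z].
In Python, from cell import manip, cams gives the robot as it stands.
- The arm moves only by the tool arm_command, never from a script. Its argument "series" is a list of rows, each an object with "hand": the finger opening in m, from 0 to 0.0951; "travel": the shift along the tool's x, y, z in m, a list of three; "delta_rot": the turn, a rotation vector about the tool's x, y, z in degrees, a list of three. In form: [{"hand": hand, "travel": [dx, dy, dz], "delta_rot": [rx, ry, rz]}, ...]. A call has 1 to 20 rows; each row shifts and turns the commanded pose from where the row before left it, along the tool's axes as they then stand; what a row does not reach is not made up. A row lasts 1/8 s, in which the tool goes at most 62.5 mm and 10.7 degrees, less where a joint would pass 70% of its speed; a pose out of reach is approached as far as the arm can. A call with a gripper value outside its range is refused whole. The fingers move at their own pace and stop on an object; "force" is the grip in N (left out, the last holds). Time passes only in rows, so rows that do not move let the fingers close. It gives the time, the measured TCP pose, the force, the opening and the grip force at its end, in the units of the state.
- manip.sense(): the state, without advancing time (a new reading comes with each control period).
- cams.grab_frame(name): name is "scene" or "side" or "wrist"; returns the picture (384x512x3 uint8, red, green, blue); there is no depth.
- cams.calibration(name): a dict with "K" (3x3 intrinsics, pixels), "dist" ([k1, k2, p1, p2, k3] as OpenCV has them; the pictures are not rectified), "camera_from_world" (4x4, takes a point from world to camera coordinates); the wrist camera has in their place "T_tool_cam" (4x4, takes a point from camera to tool coordinates, whose origin is the TCP and whose axes are the flange's). Camera axes: x right, y down, z forward; pixel columns grow to the right and rows downward; lengths in m; the calibration is good to about 2 mm. A picture is of the moment at which its call begins: read the wrist's pose just before it. calibration takes no time and is no camera call.
- manip.close_job(): hands the job in; it is judged then, once.
The state is a dict: "time": time; "qpos": joint angles; "joint_vel": joint speeds; "joint_torque": joint torques, N m; "position": TCP position; "orientation": TCP orientation; "wrist_force": force on the tool from outside, world axes, zero at the start; "wrist_torque": the same for the moment, N m; "finger_gap": finger opening in m; "grasp_force": force on a finger pad.
Only numpy, scipy, OpenCV 4.12 (cv2) and the standard library are available. Lean on these libraries where they do the work, as an engineer would, in place of code of your own. Each camera call takes 0.05 s, during which the arm holds its last target. There are 200 camera calls.

### The job

Move the specimen queue on by one: the square mortar prism at the front of the lane goes onto the balance pan, the lidded tin moves up to the front place, the squat jar moves up to the middle place, and the tall core now on the balance goes to the back place of the lane. Use the empty cork mat to park something on the way; set everything down centred on its place, and finish with all four specimens standing upright and released. Do not tip any specimen over, and leave the small bottle and the beaker standing where they are.

Things in the scene. Friction and masses are not known exactly. Their poses are not given: they have to be found in the camera images.
- lane: Fixed black tray, 310 x 90 mm, floor 8 mm above the table, side curbs to 14 mm, inner width 82 mm. Grey discs mark the places. Origin: table height, at its centre; x runs from front to back: front place at x = -90 mm, middle 0, back +90 (y = 0). Front end: flat pointed nose; back end: stop bar 30 mm high at x = +152. Starts with (from the front) prism, tin, jar. A small loose steel weight, 35 mm high, stands 85 mm off its axis.
- balance: Fixed grey laboratory balance, 200 x 150 mm, case 32 mm high, with a round flat steel pan 120 mm across. Origin: table height, directly below the centre of the pan; the pan's top is 45 mm above the table. Its x axis points away from the display and keys. At the start the core stands on the pan.
- mat: Fixed square cork mat, 110 x 110 mm and 6 mm thick, empty: the free spot. Origin: centre of its underside.
- prism: Loose mortar prism, square 40 x 40 mm in plan, 80 mm tall, light grey concrete, about 0.2 to 0.4 kg. Origin: centre of its underside; z up, x and y normal to its side faces.
- tin: Loose round aluminium tin with a lid, 58 mm in diameter up to 44 mm height, the lid's rim 60 mm in diameter from 44 to 54 mm, and on top a small knob 14 mm across that reaches 66 mm; about 0.13 to 0.24 kg. Origin: centre of its underside; z up.
- jar: Loose squat round jar, 64 mm in diameter and 66 mm tall, its top a raised white rim around a sunken grey disc; about 0.2 to 0.4 kg. Origin: centre of its underside; z up.
- core: Loose tall round clay core with a flat cap, 52 mm in diameter and 100 mm tall, about 0.3 to 0.55 kg. Origin: centre of its underside; z up.
- bottle: Bystander to leave alone: a loose small plain bottle, 52 mm in diameter and 130 mm tall, standing about 125 mm from the centre of the mat. Origin: centre of its underside; z up.
- beaker: Bystander to leave alone: a loose empty beaker, 60 mm in diameter and 70 mm tall, standing about 150 mm from the centre of the balance's pan, behind the balance. Origin: centre of its underside; z up.
Not all that is in view belongs to the job. Leave any pink look-alike of the tin alone.

How it is judged:
By the outcome, as a careful person would: the job done as asked, in the order asked, and still so for the second after the job is handed in, with the robot touching nothing.
It also fails if it takes over 128 s, if anything falls off the work surface, if the arm or the gripper's body presses on something with over 40 N, if the wrist force passes 120 N, or if a joint passes its speed limit or range.

## Working session

There is one attempt and no reset: what is moved stays moved. The work goes in short steps, Python scripts to look and compute and a tool call to move; the robot and the scene stay as the last step left them, time stands still between calls to the robot, and variables do not carry over. Pictures are saved under pics/ and viewed, at most 16 in all, crops included, and the job is handed in when it is done.

Besides the shell and the picture viewer there is one more tool, called after "Request:" as name(argument=value, ...) on one line, values as JSON. arm_command: Moves the arm, as the interface text tells. Its arguments: {"type":"object","properties":{"series":{"type":"array","items":{"type":"object","properties":{"hand":{"type":"number"},"travel":{"type":"array","items":{"type":"number"}},"delta_rot":{"type":"array","items":{"type":"number"}}}}},"force":{"type":"number"}},"required":["series"]}

```bash
mkdir -p pics; ls
python3 - <<'E'
from cell import manip, cams
import cv2, numpy as np
np.set_printoptions(precision=4,suppress=True)
s=manip.sense();print(s)
ims=[cams.grab_frame(n) for n in("scene","side","wrist")]
for n,i in zip(("scene","side","wrist"),ims):
    cv2.imwrite(f"pics/{n}0.png",i[:,:,::-1]); print(n,cams.calibration(n))
E
```

```text
pics
{'time': 0.0, 'qpos': array([-1.3716,  0.4915,  1.5595,  0.    ,  1.0917, -0.1056]), 'joint_vel': array([ 0.0025, -0.0002,  0.0013,  0.0006, -0.0013,  0.0008]), 'joint_torque': array([  0.0024, -61.2644, -25.8186,   0.0693,   0.0482,  -0.0001]), 'position': array([ 0.1875, -0.5959,  0.2141]), 'orientation': array([-0.0005,  0.9884,  0.1518, -0.    ]), 'wrist_force': array([-0.8926, -0.9198,  0.4349]), 'wrist_torque': array([ 0.0133, -0.0178, -0.0099]), 'grasp_force': 0.0, 'finger_gap': 0.09513657849345065}
scene {'K': array([[388.0001,   0.    , 253.8701],
       [  0.    , 388.0001, 198.4436],
       [  0.    ,   0.    ,   1.    ]]), 'dist': array([0.0215, 0.    , 0.    , 0.    , 0.    ]), 'camera_from_world': array([[ 0.2776,  0.9606,  0.0109, -0.1743],
       [ 0.7804, -0.2188, -0.5858, -0.4111],
       [-0.5603,  0.1711, -0.8104,  1.4676],
       [ 0.    ,  0.    ,  0.    ,  1.    ]])}
side {'K': array([[355.0063,   0.    , 254.3344],
       [  0.    , 355.0063, 189.1578],
       [  0.    ,   0.    ,   1.    ]]), 'dist': array([-0.0352,  0.    ,  0.    ,  0.    ,  0.    ]), 'camera_from_world': array([[ 0.9988, -0.0458,  0.0177, -0.5567],
       [-0.0102, -0.5457, -0.8379,  0.0598],
       [ 0.048 ,  0.8367, -0.5455,  0.9313],
       [ 0.    ,  0.    ,  0.    ,  1.    ]])}
wrist {'K': array([[328.8281,   0.    , 258.1936],
       [  0.    , 328.8281, 188.8487],
       [  0.    ,   0.    ,   1.    ]]), 'dist': array([-0.071,  0.   ,  0.   ,  0.   ,  0.   ]), 'T_tool_cam': array([[-0.0001, -0.9559, -0.2939,  0.0842],
       [ 1.    , -0.0002,  0.0003,  0.0004],
       [-0.0004, -0.2939,  0.9559, -0.1712],
       [ 0.    ,  0.    ,  0.    ,  1.    ]])}
```

View pics/scene0.png

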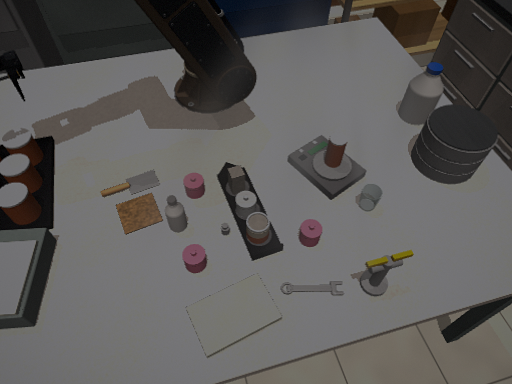

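View pics/side0.png

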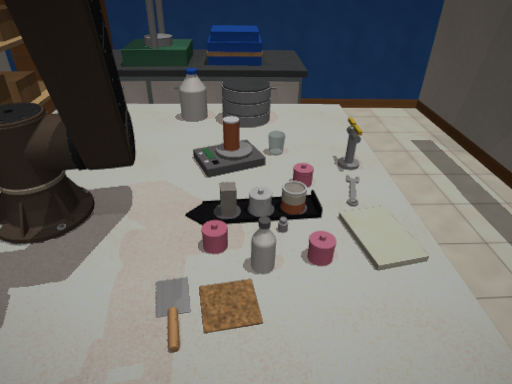

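The scene view shows prism (237,172 top), tin (246,199), jar (258,220), core on pan (333,163), cork mat (139,212), bottle (176,215), beaker (370,197), and pink tins to avoid. The side view shows the same things.

```bash
cat > h.py <<'E'
import cv2, numpy as np
from scipy.spatial.transform import Rotation as R
from cell import manip, cams
np.set_printoptions(precision=4,suppress=True)
def pose(s):
    T=np.eye(4); q=s["orientation"]; T[:3,:3]=R.from_quat([q[1],q[2],q[3],q[0]]).as_matrix(); T[:3,3]=s["position"]; return T
def cam(name,s=None):
    c=cams.calibration(name)
    E=np.linalg.inv(c["camera_from_world"]) if name!="wrist" else pose(s)@c["T_tool_cam"]
    return c["K"],c["dist"],E          # E: world_from_cam
def cast(c,px,z):
    K,d,E=c; u=cv2.undistortPoints(np.float64(px).reshape(-1,1,2),K,d)[:,0]
    r=np.c_[u,np.ones(len(u))]@E[:3,:3].T; o=E[:3,3]
    return (o+r*((z-o[2])/r[:,2:]))[:,:2]
def proj(c,P):
    K,d,E=c; C=np.linalg.inv(E); return cv2.projectPoints(np.float64(P).reshape(-1,1,3),cv2.Rodrigues(C[:3,:3])[0],C[:3,3],K,d)[0][:,0]
def snap(name,f):
    s=manip.sense(); im=cams.grab_frame(name)[:,:,::-1].copy(); cv2.imwrite("pics/"+f,im); np.save("pics/"+f+".npy",pose(s)); return im,cam(name,s)
E
python3 - <<'E'
from h import *
c=cam("scene")
for n,p,z in [("prism top",(236,172),.088),("tin knob",(246,195),.074),("jar top",(258,222),.074),("jar",(258,242),.008),("pan",(333,164),.045),("mat",(139,212),.006),("bottle top",(172,199),.13),("bottle base",(178,226),0),("core top",(338,140),.145),("beaker",(370,203),0),("weight",(225,229),.02),("nose",(222,166),.008),("barL",(264,254),.01),("barR",(282,246),.01),("pinkA",(194,178),.066),("pinkB",(195,250),.066),("pinkC",(311,225),.066)]: print(n,cast(c,p,z))
c=cam("side")
for n,p,z in [("prism top",(228,186),.088),("tin knob",(261,193),.074),("jar top",(294,189),.074),("core top",(231,121),.145),("pan",(234,152),.045),("mat",(229,304),.006),("bottle top",(265,222),.13),("nose",(186,214),.008),("beaker",(276,150),0),("weight",(283,229),0)]: print(n,cast(c,p,z))
E
```

```text
prism top [[ 0.491  -0.0151]]
tin knob [[ 0.5681 -0.0065]]
jar top [[0.6631 0.0005]]
jar [[ 0.6861 -0.005 ]]
pan [[0.5055 0.2888]]
mat [[ 0.495 -0.31 ]]
bottle top [[ 0.5686 -0.2056]]
bottle base [[ 0.5693 -0.2094]]
core top [[0.5006 0.2873]]
beaker [[0.6448 0.3582]]
weight [[ 0.6277 -0.0842]]
nose [[ 0.39  -0.037]]
barL [[ 0.7272 -0.0002]]
barR [[0.7171 0.0546]]
pinkA [[ 0.4622 -0.1346]]
pinkB [[ 0.6957 -0.1772]]
pinkC [[0.7059 0.1363]]
prism top [[ 0.4888 -0.0201]]
tin knob [[ 0.5713 -0.0324]]
jar top [[ 0.6571 -0.0156]]
core top [[0.4946 0.2642]]
pan [[0.5026 0.2498]]
mat [[ 0.4935 -0.3172]]
bottle top [[ 0.5661 -0.2199]]
nose [[ 0.3781 -0.0281]]
beaker [[0.6503 0.3516]]
weight [[ 0.6254 -0.0852]]
```

View pics/wrist0.png

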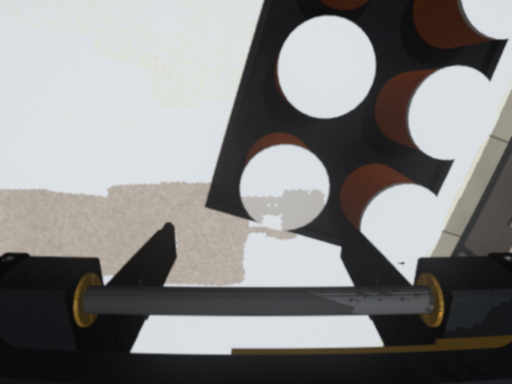

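The wrist view shows only the rack of other cans and the open fingers. Going to a central overview.

Request:
arm_command(series=[{"hand":0.095,"travel":[0,0,-0.05],"delta_rot":[0,0,8.8]},{"hand":0.095,"travel":[0,0,-0.05],"delta_rot":[0,0,8.7]},{"hand":0.095,"travel":[0,0,-0.05]},{"hand":0.095,"travel":[0,0,-0.05]},{"hand":0.095,"travel":[0.026,-0.05,0]},{"hand":0.095,"travel":[0.026,-0.05,0]},{"hand":0.095,"travel":[0.026,-0.05,0]},{"hand":0.095,"travel":[0.026,-0.05,0]},{"hand":0.095,"travel":[0.026,-0.05,0]},{"hand":0.095,"travel":[0.026,-0.05,0]},{"hand":0.095,"travel":[0.026,-0.05,0]},{"hand":0.095,"travel":[0.026,-0.05,0]},{"hand":0.095,"travel":[0.026,-0.05,0]},{"hand":0.095,"travel":[0.026,-0.05,0]},{"hand":0.095,"travel":[0.026,-0.05,0]},{"hand":0.095,"travel":[0.026,-0.05,0]},{"hand":0.095},{"hand":0.095}])

```text
invalid input at $.series[2]: expected keys hand, travel, delta_rot
```

Run:
```python
from h import *
s=manip.sense();print(s["time"],s["position"],s["orientation"],s["qpos"],s["joint_vel"])
im,c=snap("wrist","w1.png")
cv2.imwrite("pics/w1b.png",cv2.resize(im,(800,600)))
```

```text
0.15 [ 0.1876 -0.596   0.2142] [-0.0004  0.9884  0.1518 -0.    ] [-1.3716  0.4914  1.5593  0.      1.0917 -0.1056] [ 0.0007 -0.0009 -0.0018  0.0011  0.0002  0.0009]
```

View pics/w1b.png

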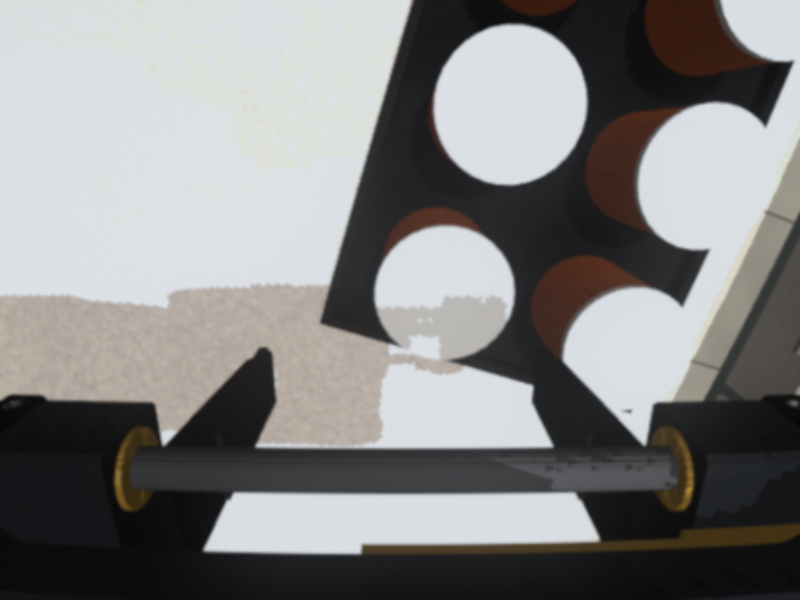

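The move was refused because all three keys are required, so the picture shows the same view as before.

Request:
arm_command(series=[{"hand":0.095,"travel":[0,0,-0.05],"delta_rot":[0,0,8.8]},{"hand":0.095,"travel":[0,0,-0.05],"delta_rot":[0,0,8.7]},{"hand":0.095,"travel":[0,0,-0.05],"delta_rot":[0,0,0]},{"hand":0.095,"travel":[0,0,-0.05],"delta_rot":[0,0,0]},{"hand":0.095,"travel":[0.026,-0.05,0],"delta_rot":[0,0,0]},{"hand":0.095,"travel":[0.026,-0.05,0],"delta_rot":[0,0,0]},{"hand":0.095,"travel":[0.026,-0.05,0],"delta_rot":[0,0,0]},{"hand":0.095,"travel":[0.026,-0.05,0],"delta_rot":[0,0,0]},{"hand":0.095,"travel":[0.026,-0.05,0],"delta_rot":[0,0,0]},{"hand":0.095,"travel":[0.026,-0.05,0],"delta_rot":[0,0,0]},{"hand":0.095,"travel":[0.026,-0.05,0],"delta_rot":[0,0,0]},{"hand":0.095,"travel":[0.026,-0.05,0],"delta_rot":[0,0,0]},{"hand":0.095,"travel":[0.026,-0.05,0],"delta_rot":[0,0,0]},{"hand":0.095,"travel":[0.026,-0.05,0],"delta_rot":[0,0,0]},{"hand":0.095,"travel":[0.026,-0.05,0],"delta_rot":[0,0,0]},{"hand":0.095,"travel":[0.026,-0.05,0],"delta_rot":[0,0,0]},{"hand":0.095,"travel":[0,0,0],"delta_rot":[0,0,0]},{"hand":0.095,"travel":[0,0,0],"delta_rot":[0,0,0]}])

```text
time: 2.45
position: [0.4997, 0.0035, 0.4144]
orientation: [0.0, 1.0, 0.0, -0.0]
wrist_force: [0.2, -0.2, -0.2]
finger_gap: 0.0949
grasp_force: 0.0
```

Run:
```python
from h import *
s=manip.sense();print(s["time"],s["position"],s["orientation"],s["qpos"],s["joint_vel"])
im,c=snap("wrist","w2.png")
cv2.imwrite("pics/w2b.png",cv2.resize(im,(800,600)))
```

```text
2.45 [0.4997 0.0035 0.4144] [ 0.0001  1.      0.     -0.0003] [-0.125   0.1578  1.5279 -0.0003  1.4564  1.4457] [-0.0268 -0.0114  0.0029 -0.0004 -0.0004  0.0015]
```

View pics/w2b.png

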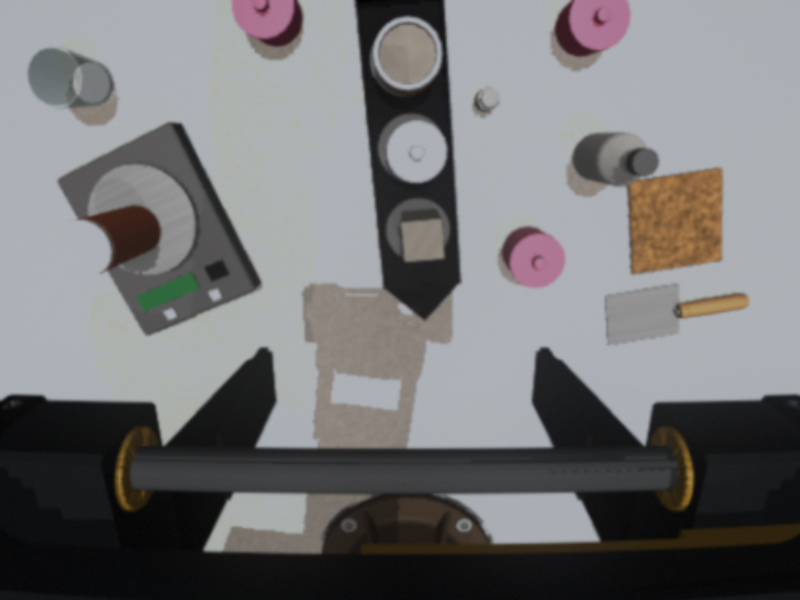

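The overview (800x600) shows lane edges (357,0)-(384,290) and (443,0)-(461,280), nose (424,320), jar (407,54), tin knob (417,153), prism top (422,240), pan (142,220), mat (677,220), bottle top (643,162).

```bash
cat > m.py <<'E'
from h import *
im=cv2.imread("pics/w2.png"); K=cams.calibration("wrist"); c=(K["K"],K["dist"],np.load("pics/w2.png.npy")@K["T_tool_cam"])
hsv=cv2.cvtColor(im,cv2.COLOR_BGR2HSV)
def big(m,roi):
    z=np.zeros_like(m); x0,y0,x1,y1=roi; z[y0:y1,x0:x1]=m[y0:y1,x0:x1]
    return max(cv2.findContours(z,cv2.RETR_EXTERNAL,cv2.CHAIN_APPROX_NONE)[0],key=cv2.contourArea)
def rect(P):
    r=cv2.minAreaRect(np.float32(P*1000)); return np.array(r[0]),np.array(r[1]),r[2]
mat=cv2.inRange(hsv,(8,90,50),(25,255,255)); k=big(mat,(390,100,480,185))
print("mat",rect(cast(c,k,.006)))
blk=cv2.inRange(hsv,(0,0,0),(180,255,50)); k=big(blk,(220,0,310,215))[:,0]
L=cast(c,k,.014)
hull=cv2.convexHull(k.reshape(-1,1,2))
lm=cv2.fillPoly(np.zeros(im.shape[:2],np.uint8),[hull],255)
print("lane nose(z.008)",cast(c,k[k[:,1].argmax()],.008))
ed=[]
for side in(0,1):
    pts=[]
    for y in range(20,170,3):
        xs=k[k[:,1]==y][:,0]
        if len(xs): pts.append((xs.min()-.5 if side==0 else xs.max()+.5,y))
    P=cast(c,pts,.014); l=cv2.fitLine(np.float32(P),cv2.DIST_HUBER,0,.001,.001)[:,0]; ed.append(l)
    print("edge",l, np.degrees(np.arctan2(l[1],l[0])))
for n,roi,z,lo in [("jar rim",(230,5,292,70),.074,150),("tin rim",(235,70,292,120),.062,150)]:
    m=cv2.bitwise_and(cv2.inRange(im.min(2),lo,255),lm); k=big(m,roi); P=cast(c,cv2.convexHull(k),z)
    print(n,cv2.minEnclosingCircle(np.float32(P*1000)),"ell",rect(P))
sub=im[135:175,245:295]; print(im[154,270],im[142,268],im[147,262])
m=cv2.bitwise_and(cv2.inRange(im.max(2),115,255),lm); k=big(m,(250,130,290,172)); print("prism",rect(cast(c,k,.088)),len(k))
# tiny overlay
o=im.copy(); cv2.drawContours(o,[hull],-1,(0,255,0),1); cv2.drawContours(o,[k],-1,(0,0,255),1)
m=cv2.inRange(im.min(2),100,255); 
cv2.imwrite("pics/ov.png",cv2.resize(o[0:220,20:310],None,fx=2.7,fy=2.7))
# pan: right/top visible arc points
E
python3 m.py
```

```text
mat (array([ 494.6293, -311.3423]), array([107.9265, 108.5312]), 9.304616928100586)
lane nose(z.008) [[ 0.3786 -0.0207]]
edge [0.9961 0.0877 0.5735 0.0386] 5.032754
edge [ 0.9967  0.0813  0.5318 -0.0511] 4.66212
jar rim ((660.4935913085938, 0.20841997861862183), 30.84739875793457) ell (array([660.8309,   0.0483]), array([60.5616, 59.462 ]), 46.206199645996094)
tin rim ((571.5786743164062, -9.136775016784668), 28.840116500854492) ell (array([571.4501,  -8.907 ]), array([55.5652, 55.6881]), 0.06380580365657806)
[121 129 136] [119 129 135] [123 132 138]
prism (array([487.5635, -15.7075]), array([37.7685, 38.9281]), 5.098698139190674) 94
```

View pics/ov.png

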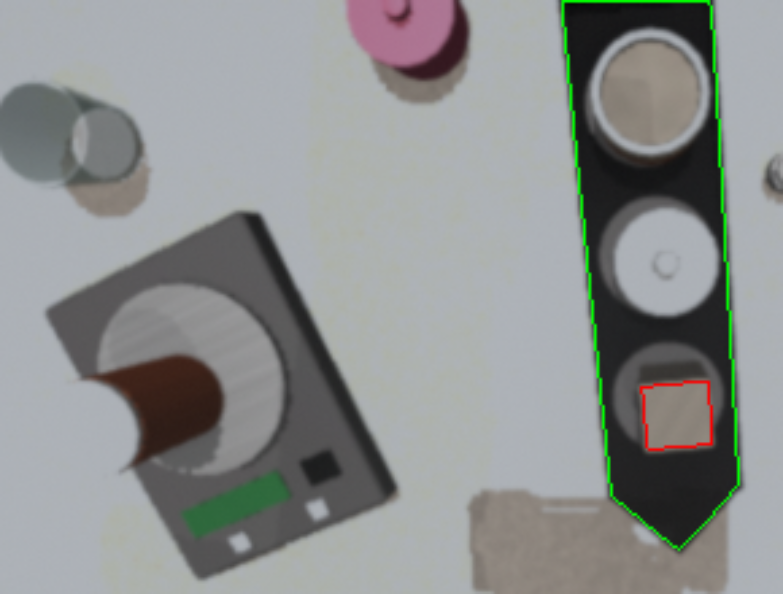

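The overlay shows the lane outline and prism top segmented well. Next: the grey front disc, shoulders and pan circle.

```bash
cat > m2.py <<'E'
import contextlib,io
with contextlib.redirect_stdout(io.StringIO()):
    from m import *
from scipy.optimize import least_squares
def circ(P,r=None,loss="soft_l1"):
    f=lambda q:(np.hypot(P[:,0]-q[0],P[:,1]-q[1])-(q[2] if r is None else r))
    x0=list(P.mean(0))+[.04]; q=least_squares(f,x0,loss=loss,f_scale=.001); return q.x[:2]*1000,(q.x[2] if r is None else r)*1000,np.median(abs(q.fun))*1000
print("shoulders",cast(c,np.array([(612,495),(741,486)])/2.7+(20,0),.014))
g=cv2.cvtColor(im,cv2.COLOR_BGR2GRAY).astype(float)
gx,gy=cv2.Sobel(g,-1,1,0),cv2.Sobel(g,-1,0,1)
def radial(cx,cy,r0,r1,angs,out):
    # strongest bright-inside edge along rays
    pts=[]
    for a in np.radians(angs):
        rr=np.arange(r0,r1,.25); X=(cx+rr*np.cos(a)).astype(np.float32); Y=(cy+rr*np.sin(a)).astype(np.float32)
        v=cv2.remap(cv2.GaussianBlur(g,(3,3),0).astype(np.float32),X[None],Y[None],cv2.INTER_LINEAR)[0]
        i=np.argmax(-np.gradient(v)); pts.append((X[i],Y[i]))
    return np.array(pts)
p=radial(267,147,15,25,list(range(90,200,6))+list(range(200,255,6))+[-60,-50,-40,-30],1)
print("front disc",circ(cast(c,p,.008)))
p=radial(193/2.7+20,380/2.7,30,45,range(-110,85,5),1)
print("pan",circ(cast(c,p,.045)),circ(cast(c,p,.045),.06))
for n,roi in (("tin",(267,97)),("jar",(260.5,34.5))):
    p=radial(roi[0],roi[1],16,26,range(-80,100,6),1); z=.062 if n=="tin" else .074
    print(n,circ(cast(c,p,z)),circ(cast(c,p,z),.030 if n=="tin" else .032))
sc=cv2.imread("pics/scene0.png")[95:200,270:380]; sd=cv2.imread("pics/side0.png")[100:185,185:275]
cv2.imwrite("pics/core.png",np.hstack([cv2.resize(sc,(440,420)),cv2.resize(sd,(360,420),)]))
E
python3 m2.py
```

```text
shoulders [[ 0.4185  0.024 ]
 [ 0.4248 -0.0623]]
front disc (array([483.8789, -12.3044]), np.float64(36.014004509539454), np.float64(0.36300545326372474))
pan (array([502.0922, 285.6624]), np.float64(59.32593436836174), np.float64(0.26289762920926607)) (array([501.9767, 286.4947]), 60.0, np.float64(0.3205502858413811))
tin (array([571.3466,  -9.1549]), np.float64(30.266851682276368), np.float64(0.2815500232722992)) (array([571.3112,  -9.4842]), 30.0, np.float64(0.2806092961899695))
jar (array([660.3931,  -0.6021]), np.float64(31.48191651397876), np.float64(0.2665768502835252)) (array([660.4691,   0.0558]), 32.0, np.float64(0.2954723855271707))
```

View pics/core.png

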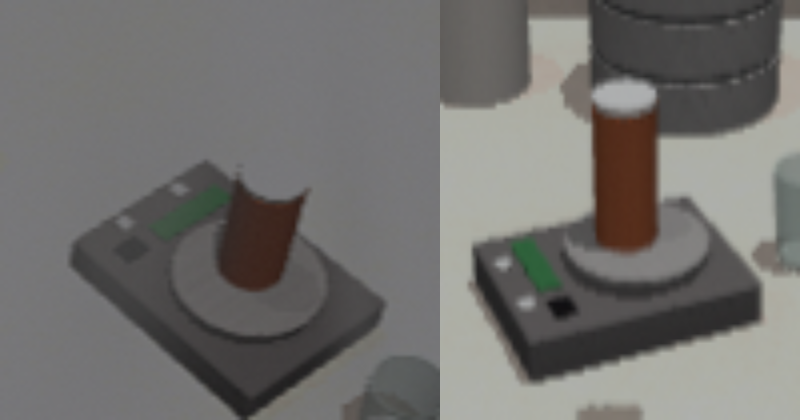

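The core stands slightly off the pan centre with its base clearly visible in both crops: side base at about (628,248), scene base at about (255,288).

```bash
cat > m3.py <<'E'
import contextlib,io
with contextlib.redirect_stdout(io.StringIO()):
    from m2 import *
def core(img,cc,roi):
    h=cv2.cvtColor(img,cv2.COLOR_BGR2HSV); m=cv2.inRange(h,(0,80,15),(15,255,255))|cv2.inRange(h,(170,80,15),(180,255,255))
    k=big(m,roi); P=cast(cc,k,.045); foot=cc[2][:2,3]
    q=P[np.argsort(np.hypot(*(P-foot).T))[:5]].mean(0)
    for _ in range(8):
        d=foot-q; d/=np.linalg.norm(d)
        v=P-q; n=v/np.linalg.norm(v,axis=1)[:,None]; s=P[(n@d>.5)&(np.linalg.norm(v,axis=1)<.04)] if _ else P[np.hypot(*(P-q).T)<.02]
        q=circ(s,.026)[0]/1000
    return q,len(s),np.std(np.hypot(*(s-q).T))
print("wrist",core(im,c,(30,100,140,200)))
print("scene",core(cv2.imread("pics/scene0.png"),cam("scene"),(310,120,360,180)))
print("side",core(cv2.imread("pics/side0.png"),cam("side"),(210,110,250,160)))
E
python3 m3.py
```

```text
wrist (array([0.4923, 0.2939]), 29, np.float64(0.0005322500880892468))m2.py:7: RuntimeWarning: Mean of empty slice.
  x0=list(P.mean(0))+[.04]; q=least_squares(f,x0,loss=loss,f_scale=.001); return q.x[:2]*1000,(q.x[2] if r is None else r)*1000,np.median(abs(q.fun))*1000
  ret = um.true_divide(
Traceback (most recent call last):
  File "m3.py", line 14, in <module>
    print("scene",core(cv2.imread("pics/scene0.png"),cam("scene"),(310,120,360,180)))
                  ~~~~^^^^^^^^^^^^^^^^^^^^^^^^^^^^^^^^^^^^^^^^^^^^^^^^^^^^^^^^^^^^^^
  File "m3.py", line 11, in core
    q=circ(s,.026)[0]/1000
      ~~~~^^^^^^^^
  File "m2.py", line 7, in circ
    x0=list(P.mean(0))+[.04]; q=least_squares(f,x0,loss=loss,f_scale=.001); return q.x[:2]*1000,(q.x[2] if r is None else r)*1000,np.median(abs(q.fun))*1000
                                ~~~~~~~~~~~~~^^^^^^^^^^^^^^^^^^^^^^^^^^^^^
ValueError: Initial guess is outside of provided bounds
```

Core base at (0.492,0.294); pan (0.502,0.286); places: front (0.484,-0.012), middle (0.574,-0.005), back (0.663,0.003); mat (0.4946,-0.3113). All fit the sizes given. First I park the core on the mat.

Request:
arm_command(series=[{"hand":0.095,"travel":[-0.0013,-0.0484,0.02],"delta_rot":[0,0,0]},{"hand":0.095,"travel":[-0.0013,-0.0484,0.02],"delta_rot":[0,0,0]},{"hand":0.095,"travel":[-0.0013,-0.0484,0.02],"delta_rot":[0,0,0]},{"hand":0.095,"travel":[-0.0013,-0.0484,0.02],"delta_rot":[0,0,0]},{"hand":0.095,"travel":[-0.0013,-0.0484,0.02],"delta_rot":[0,0,0]},{"hand":0.095,"travel":[-0.0013,-0.0484,0.02],"delta_rot":[0,0,0]},{"hand":0.095,"travel":[0,0,0.04],"delta_rot":[0,0,0]},{"hand":0.095,"travel":[0,0,0],"delta_rot":[0,0,0]},{"hand":0.095,"travel":[0,0,0.05],"delta_rot":[0,0,0]},{"hand":0.095,"travel":[0,0,0.05],"delta_rot":[0,0,0]},{"hand":0.095,"travel":[0,0,0.053],"delta_rot":[0,0,0]},{"hand":0.095,"travel":[0,0,0],"delta_rot":[0,0,0]},{"hand":0.095,"travel":[0,0,0],"delta_rot":[0,0,0]}])

```text
time: 4.12
position: [0.494, 0.2939, 0.1043]
orientation: [-0.001, 1.0, -0.001, 0.001]
wrist_force: [0.2, 0.5, -0.4]
finger_gap: 0.0954
grasp_force: 0.0
```

Request:
arm_command(series=[{"hand":0.045,"travel":[0,0,0],"delta_rot":[0,0,0]},{"hand":0.045,"travel":[0,0,0],"delta_rot":[0,0,0]},{"hand":0.045,"travel":[0,0,0],"delta_rot":[0,0,0]},{"hand":0.045,"travel":[0,0,0],"delta_rot":[0,0,0]},{"hand":0.045,"travel":[0,0,0],"delta_rot":[0,0,0]},{"hand":0.045,"travel":[0,0,0],"delta_rot":[0,0,0]}], force=25)

```text
time: 4.88
position: [0.4923, 0.2938, 0.1016]
orientation: [0.0, 1.0, -0.0, -0.0]
wrist_force: [-0.1, -2.8, 3.3]
finger_gap: 0.0518
grasp_force: 25.0
```

Request:
arm_command(series=[{"hand":0.045,"travel":[0,0,-0.02],"delta_rot":[0,0,0]},{"hand":0.045,"travel":[0,0,-0.04],"delta_rot":[0,0,0]},{"hand":0.045,"travel":[0,0,-0.045],"delta_rot":[0,0,0]},{"hand":0.045,"travel":[0,0.025,0],"delta_rot":[0,0,0]},{"hand":0.045,"travel":[0,0.045,0],"delta_rot":[0,0,0]},{"hand":0.045,"travel":[0,0.055,0],"delta_rot":[0,0,0]},{"hand":0.045,"travel":[0,0.055,0],"delta_rot":[0,0,0]},{"hand":0.045,"travel":[0,0.055,0],"delta_rot":[0,0,0]},{"hand":0.045,"travel":[0,0.055,0],"delta_rot":[0,0,0]},{"hand":0.045,"travel":[0,0.055,0],"delta_rot":[0,0,0]},{"hand":0.045,"travel":[0.001,0.055,0],"delta_rot":[0,0,0]},{"hand":0.045,"travel":[0.001,0.055,0],"delta_rot":[0,0,0]},{"hand":0.045,"travel":[0,0.055,0],"delta_rot":[0,0,0]},{"hand":0.045,"travel":[0,0.05,0],"delta_rot":[0,0,0]},{"hand":0.045,"travel":[0,0.03,0],"delta_rot":[0,0,0]},{"hand":0.045,"travel":[0,0.015,0],"delta_rot":[0,0,0]},{"hand":0.045,"travel":[0,0,0],"delta_rot":[0,0,0]},{"hand":0.045,"travel":[0,0,0],"delta_rot":[0,0,0]}])

```text
time: 7.12
position: [0.494, -0.3097, 0.2065]
orientation: [-0.0, 1.0, 0.0, -0.0]
wrist_force: [0.6, 0.1, -4.7]
finger_gap: 0.0515
grasp_force: 25.0
```

Run:
```python
from h import *
a,_=snap("wrist","w3.png"); b,_=snap("side","s3.png")
s=manip.sense(); print(s["position"],s["wrist_force"],s["qpos"])
cv2.imwrite("pics/v3.png",np.hstack([cv2.resize(a[:,200:400],(312,600)),cv2.resize(b[150:384,150:340],(487,600))]))
```

```text
[ 0.4941 -0.3098  0.2068] [-0.4713 -0.009  -5.405 ] [-0.6733  0.4396  1.6735  0.0001  1.0285  0.8969]
```

View pics/v3.png

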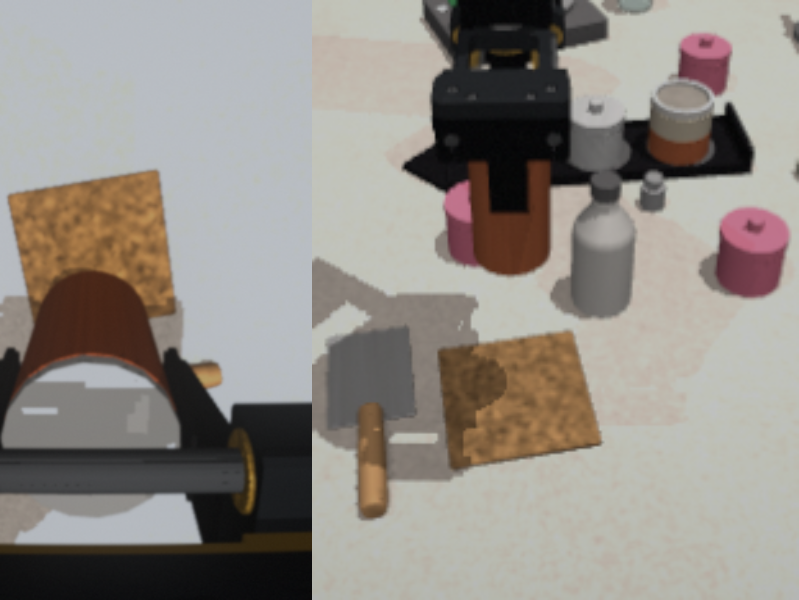

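The picture shows the core held upright above the mat, about centred between the pads, with the bottle clear. Lower and release.

Request:
arm_command(series=[{"hand":0.045,"travel":[0,0.0015,0.03],"delta_rot":[0,0,0]},{"hand":0.045,"travel":[0,0,0.045],"delta_rot":[0,0,0]},{"hand":0.045,"travel":[0,0,0.04],"delta_rot":[0,0,0]},{"hand":0.045,"travel":[0,0,0.02],"delta_rot":[0,0,0]},{"hand":0.045,"travel":[0,0,0.006],"delta_rot":[0,0,0]},{"hand":0.045,"travel":[0,0,0.0025],"delta_rot":[0,0,0]},{"hand":0.045,"travel":[0,0,0],"delta_rot":[0,0,0]},{"hand":0.045,"travel":[0,0,0],"delta_rot":[0,0,0]}])

```text
time: 8.22
position: [0.4943, -0.3127, 0.064]
orientation: [0.0, 1.0, -0.0, 0.001]
wrist_force: [0.1, -0.2, -4.8]
finger_gap: 0.0516
grasp_force: 25.0
```

Request:
arm_command(series=[{"hand":0.085,"travel":[0,0,0],"delta_rot":[0,0,0]},{"hand":0.085,"travel":[0,0,0],"delta_rot":[0,0,0]},{"hand":0.085,"travel":[0,0,0],"delta_rot":[0,0,0]},{"hand":0.085,"travel":[0,0,-0.02],"delta_rot":[0,0,0]},{"hand":0.085,"travel":[0,0,-0.04],"delta_rot":[0,0,0]},{"hand":0.085,"travel":[0,0,-0.05],"delta_rot":[0,0,0]},{"hand":0.085,"travel":[0,0,-0.05],"delta_rot":[0,0,0]},{"hand":0.085,"travel":[0,0,0],"delta_rot":[0,0,0]}])

```text
time: 9.22
position: [0.495, -0.3133, 0.227]
orientation: [0.002, 1.0, -0.0, 0.003]
wrist_force: [-0.0, -0.2, -0.5]
finger_gap: 0.0848
grasp_force: 0.0
```

Request:
arm_command(series=[{"hand":0.085,"travel":[-0.0013,-0.03,0],"delta_rot":[0,0,0]},{"hand":0.085,"travel":[-0.0013,-0.055,0],"delta_rot":[0,0,0]},{"hand":0.085,"travel":[-0.0013,-0.055,0],"delta_rot":[0,0,0]},{"hand":0.085,"travel":[-0.0013,-0.055,0],"delta_rot":[0,0,0]},{"hand":0.085,"travel":[-0.0013,-0.055,0],"delta_rot":[0,0,0]},{"hand":0.085,"travel":[0,-0.0456,0],"delta_rot":[0,0,0]},{"hand":0.085,"travel":[0,0,0],"delta_rot":[0,0,-5]},{"hand":0.085,"travel":[0,0,0.05],"delta_rot":[0,0,0]},{"hand":0.085,"travel":[0,0,0.05],"delta_rot":[0,0,0]},{"hand":0.085,"travel":[0,0,0.05],"delta_rot":[0,0,0]},{"hand":0.085,"travel":[0,0,0.034],"delta_rot":[0,0,0]},{"hand":0.085,"travel":[0,0,0],"delta_rot":[0,0,0]},{"hand":0.085,"travel":[0,0,0],"delta_rot":[0,0,0]}])

```text
time: 10.85
position: [0.4879, -0.0169, 0.0398]
orientation: [0.0, 0.999, 0.043, 0.0]
wrist_force: [-0.3, 0.2, 0.2]
finger_gap: 0.0849
grasp_force: 0.0
```

Request:
arm_command(series=[{"hand":0.033,"travel":[0,0,0],"delta_rot":[0,0,0]},{"hand":0.033,"travel":[0,0,0],"delta_rot":[0,0,0]},{"hand":0.033,"travel":[0,0,0],"delta_rot":[0,0,0]},{"hand":0.033,"travel":[0,0,0],"delta_rot":[0,0,0]},{"hand":0.033,"travel":[0,0,0],"delta_rot":[0,0,0]},{"hand":0.033,"travel":[0,0,0],"delta_rot":[0,0,0]}])

```text
time: 11.6
position: [0.4877, -0.0169, 0.0392]
orientation: [0.0, 0.999, 0.043, 0.0]
wrist_force: [-0.5, 1.4, 3.4]
finger_gap: 0.0396
grasp_force: 25.0
```

Request:
arm_command(series=[{"hand":0.033,"travel":[0,0,-0.02],"delta_rot":[0,0,0]},{"hand":0.033,"travel":[0,0,-0.04],"delta_rot":[0,0,0]},{"hand":0.033,"travel":[0,0,-0.04],"delta_rot":[0,0,0]},{"hand":0.033,"travel":[0.0034,-0.025,0],"delta_rot":[0,0,0]},{"hand":0.033,"travel":[0.0067,-0.05,0],"delta_rot":[0,0,0]},{"hand":0.033,"travel":[0.0067,-0.05,0],"delta_rot":[0,0,0]},{"hand":0.033,"travel":[0.0067,-0.05,0],"delta_rot":[0,0,0]},{"hand":0.033,"travel":[0.0067,-0.05,0],"delta_rot":[0,0,0]},{"hand":0.033,"travel":[0.0067,-0.05,0],"delta_rot":[0,0,0]},{"hand":0.033,"travel":[0.0038,-0.0258,0],"delta_rot":[0,0,0]},{"hand":0.033,"travel":[0,0,0],"delta_rot":[0,0,0]},{"hand":0.033,"travel":[0,0,0],"delta_rot":[0,0,0]}])

```text
time: 13.1
position: [0.5018, 0.2856, 0.1386]
orientation: [0.0, 0.999, 0.043, -0.001]
wrist_force: [0.2, -1.1, -3.4]
finger_gap: 0.0399
grasp_force: 25.0
```

Run:
```python
from h import *
a,c=snap("wrist","w4.png")
s=manip.sense(); print(s["position"],s["wrist_force"],s["qpos"])
T=pose(s); g=(T@[0,0,-.019,1])[:3]
# prism predicted base center and pan centre
for n,P in (("base",[.502,.286,s["position"][2]-.031]),("pan",[.502,.2863,.045])): print(n,proj(c,P))
th=np.linspace(0,2*np.pi,60); ring=np.c_[.502+.06*np.cos(th),.2863+.06*np.sin(th),0*th+.045]
o=cv2.resize(a,(800,600)); cv2.polylines(o,[np.int32(proj(c,ring)*1.5625)],True,(0,255,0),1); cv2.imwrite("pics/v4.png",o)
```

```text
[0.502  0.2854 0.1388] [-0.3144  0.7635 -2.7018] [ 0.4027  0.5116  1.7589 -0.0003  0.8719  1.8877]
base [[257.249  220.3669]]
pan [[257.0282 191.6137]]
```

View pics/v4.png

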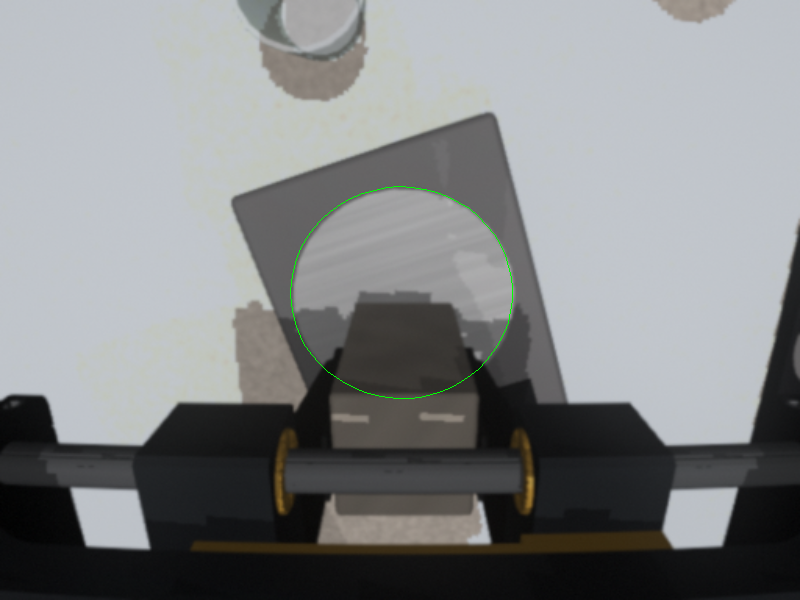

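The fitted pan ring lies on the pan. The prism hangs upright; its far lower edge is at y≈304 and its upper edge at y≈392. Computing its offset along tool x.

Run:
```python
from h import *
K=cams.calibration("wrist"); T=np.load("pics/w4.png.npy"); c=(K["K"],K["dist"],T@K["T_tool_cam"])
for zt in(.031,-.049): # tool z of base, top
    print(zt,[ (x,(proj(c,(T@[x,0,zt,1])[:3])*1.5625).round(1)) for x in(-.02,.014,.017,.02)])
```

```text
0.031 [(-0.02, array([[402.9, 387.1]])), (0.014, array([[402.8, 313.6]])), (0.017, array([[402.8, 306.8]])), (0.02, array([[402.8, 299.9]]))]
-0.049 [(-0.02, array([[402.6, 514.1]])), (0.014, array([[402.6, 411.3]])), (0.017, array([[402.6, 401.4]])), (0.02, array([[402.5, 391.3]]))]
```

Within 1 mm. Lower onto the pan and release.

Request:
arm_command(series=[{"hand":0.033,"travel":[0.0005,-0.001,0.03],"delta_rot":[0,0,0]},{"hand":0.033,"travel":[0,0,0.022],"delta_rot":[0,0,0]},{"hand":0.033,"travel":[0,0,0.007],"delta_rot":[0,0,0]},{"hand":0.033,"travel":[0,0,0.003],"delta_rot":[0,0,0]},{"hand":0.033,"travel":[0,0,0],"delta_rot":[0,0,0]},{"hand":0.033,"travel":[0,0,0],"delta_rot":[0,0,0]}])

```text
time: 13.9
position: [0.5029, 0.2874, 0.0778]
orientation: [-0.0, 0.999, 0.043, 0.001]
wrist_force: [-0.3, -0.0, -2.3]
finger_gap: 0.04
grasp_force: 25.0
```

Request:
arm_command(series=[{"hand":0.08,"travel":[0,0,0],"delta_rot":[0,0,0]},{"hand":0.08,"travel":[0,0,0],"delta_rot":[0,0,0]},{"hand":0.08,"travel":[0,0,0],"delta_rot":[0,0,0]},{"hand":0.08,"travel":[0,0,-0.02],"delta_rot":[0,0,0]},{"hand":0.08,"travel":[0,0,-0.04],"delta_rot":[0,0,0]},{"hand":0.08,"travel":[0,0,-0.05],"delta_rot":[0,0,0]},{"hand":0.08,"travel":[0,0,-0.05],"delta_rot":[0,0,0]},{"hand":0.08,"travel":[0,0,0],"delta_rot":[0,0,0]},{"hand":0.08,"travel":[0,0,0],"delta_rot":[0,0,0]}])

```text
time: 15.02
position: [0.5022, 0.2872, 0.2364]
orientation: [0.0, 0.999, 0.043, -0.0]
wrist_force: [-0.0, -0.1, -0.4]
finger_gap: 0.0795
grasp_force: 0.0
```

Request:
arm_command(series=[{"hand":0.08,"travel":[0,0,0],"delta_rot":[0,0,-10]},{"hand":0.08,"travel":[0,0,0],"delta_rot":[0,0,-10]},{"hand":0.08,"travel":[0,0,0],"delta_rot":[0,0,-10]},{"hand":0.08,"travel":[0,0,0],"delta_rot":[0,0,-10]},{"hand":0.08,"travel":[0,0,0],"delta_rot":[0,0,-10]},{"hand":0.08,"travel":[0,0,0],"delta_rot":[0,0,-10]},{"hand":0.08,"travel":[0,0,0],"delta_rot":[0,0,-10]},{"hand":0.08,"travel":[0,0,0],"delta_rot":[0,0,-10]},{"hand":0.08,"travel":[0,0,0],"delta_rot":[0,0,-10]},{"hand":0.074,"travel":[-0.0502,0.0072,0],"delta_rot":[0,0,0]},{"hand":0.074,"travel":[-0.0502,0.0072,0],"delta_rot":[0,0,0]},{"hand":0.074,"travel":[-0.0502,0.0072,0],"delta_rot":[0,0,0]},{"hand":0.074,"travel":[-0.0502,0.0072,0],"delta_rot":[0,0,0]},{"hand":0.074,"travel":[-0.0502,0.0072,0],"delta_rot":[0,0,0]},{"hand":0.074,"travel":[-0.0502,0.0072,0],"delta_rot":[0,0,0]},{"hand":0.074,"travel":[0,0,0],"delta_rot":[0,0,0]},{"hand":0.074,"travel":[0,0,0],"delta_rot":[0,0,0]}])

```text
time: 17.15
position: [0.5712, -0.0087, 0.2359]
orientation: [-0.001, 0.676, 0.737, -0.001]
wrist_force: [0.1, 0.4, -0.2]
finger_gap: 0.0743
grasp_force: 0.0
```

Run:
```python
from h import *
a,c=snap("wrist","w5.png")
s=manip.sense(); print(s["position"],s["orientation"],s["finger_gap"])
o=cv2.resize(a,(800,600)); th=np.linspace(0,2*np.pi,60)
for x,y,r,z in((.5713,-.0093,.03,.062),(.6605,0,.032,.074),(.5736,-.0046,.036,.008),(.4839,-.0123,.036,.008),(.6632,.003,.036,.008)):
    cv2.polylines(o,[np.int32(proj(c,np.c_[x+r*np.cos(th),y+r*np.sin(th),0*th+z])*1.5625)],True,(0,255,0),1)
cv2.imwrite("pics/v5.png",o)
```

```text
[ 0.5712 -0.0082  0.2362] [-0.0007  0.6756  0.7372 -0.0005] 0.07405046020937328
```

View pics/v5.png

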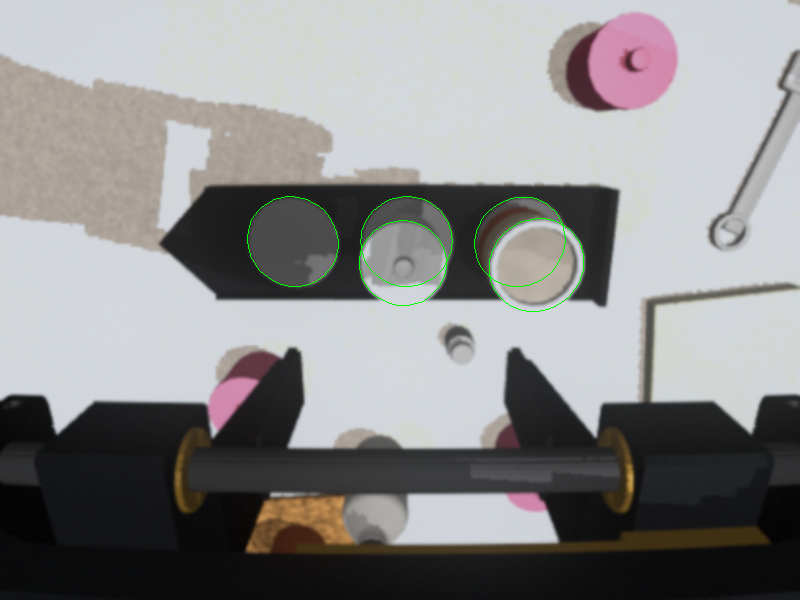

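The predicted circles lie right on the tin, jar and discs. Descend on the tin with the fingers along the lane.

Request:
arm_command(series=[{"hand":0.074,"travel":[-0.001,0,0.05],"delta_rot":[0,0,0]},{"hand":0.074,"travel":[0,0,0.05],"delta_rot":[0,0,0]},{"hand":0.074,"travel":[0,0,0.035],"delta_rot":[0,0,0]},{"hand":0.074,"travel":[0,0,0.03],"delta_rot":[0,0,0]},{"hand":0.074,"travel":[0,0,0.03],"delta_rot":[0,0,0]},{"hand":0.074,"travel":[0,0,0.02],"delta_rot":[0,0,0]},{"hand":0.074,"travel":[0,0,0.0075],"delta_rot":[0,0,0]},{"hand":0.074,"travel":[0,0,0],"delta_rot":[0,0,0]},{"hand":0.074,"travel":[0,0,0],"delta_rot":[0,0,0]}])

```text
time: 18.32
position: [0.5722, -0.0097, 0.0154]
orientation: [0.001, 0.676, 0.737, 0.0]
wrist_force: [0.0, 0.2, 0.4]
finger_gap: 0.074
grasp_force: 0.0
```

Request:
arm_command(series=[{"hand":0.05,"travel":[0,0,0],"delta_rot":[0,0,0]},{"hand":0.05,"travel":[0,0,0],"delta_rot":[0,0,0]},{"hand":0.05,"travel":[0,0,0],"delta_rot":[0,0,0]},{"hand":0.05,"travel":[0,0,0],"delta_rot":[0,0,0]}], force=20)

```text
time: 18.82
position: [0.5719, -0.01, 0.0151]
orientation: [0.0, 0.676, 0.737, 0.0]
wrist_force: [-1.3, 0.4, 5.5]
finger_gap: 0.0591
grasp_force: 20.0
```

Request:
arm_command(series=[{"hand":0.05,"travel":[0,0,-0.01],"delta_rot":[0,0,0]},{"hand":0.05,"travel":[0,0,-0.02],"delta_rot":[0,0,0]},{"hand":0.05,"travel":[0,0,-0.02],"delta_rot":[0,0,0]},{"hand":0.05,"travel":[0.0014,-0.025,0],"delta_rot":[0,0,0]},{"hand":0.05,"travel":[0.0022,-0.04,0],"delta_rot":[0,0,0]},{"hand":0.05,"travel":[0.0013,-0.0229,0],"delta_rot":[0,0,0]},{"hand":0.05,"travel":[0,0,0],"delta_rot":[0,0,0]},{"hand":0.05,"travel":[0,0,0],"delta_rot":[0,0,0]}])

```text
time: 19.82
position: [0.485, -0.0129, 0.065]
orientation: [0.001, 0.676, 0.737, 0.0]
wrist_force: [0.2, -0.5, -1.0]
finger_gap: 0.0592
grasp_force: 20.0
```

Run:
```python
from h import *
a,c=snap("wrist","w6.png")
s=manip.sense(); print(s["position"],s["wrist_force"],s["finger_gap"])
o=cv2.resize(a,(800,600)); th=np.linspace(0,2*np.pi,60)
x,y,z=s["position"]
for x,y,r,z in((x,y,.03,z-.015+.062),(x,y,.029,z-.007),(.4839,-.0123,.036,.008),(.6632,.003,.036,.008)):
    cv2.polylines(o,[np.int32(proj(c,np.c_[x+r*np.cos(th),y+r*np.sin(th),0*th+z])*1.5625)],True,(0,255,0),1)
cv2.imwrite("pics/v6.png",o[150:600,150:650])
```

```text
[ 0.485  -0.0129  0.0648] [-0.8084 -0.8416 -1.7766] 0.05981479317907538
```

View pics/v6.png

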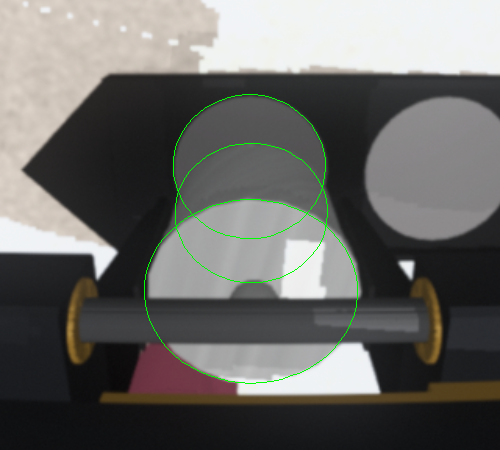

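The tin is held upright, its lid matching the predicted circle, centred over the front disc. Lower and release.

Request:
arm_command(series=[{"hand":0.05,"travel":[0.0005,-0.001,0.02],"delta_rot":[0,0,0]},{"hand":0.05,"travel":[0,0,0.02],"delta_rot":[0,0,0]},{"hand":0.05,"travel":[0,0,0.006],"delta_rot":[0,0,0]},{"hand":0.05,"travel":[0,0,0.003],"delta_rot":[0,0,0]},{"hand":0.05,"travel":[0,0,0],"delta_rot":[0,0,0]},{"hand":0.05,"travel":[0,0,0],"delta_rot":[0,0,0]}])

```text
time: 20.62
position: [0.483, -0.0124, 0.0161]
orientation: [0.0, 0.676, 0.737, 0.0]
wrist_force: [-0.2, -1.2, -2.8]
finger_gap: 0.0592
grasp_force: 20.0
```

Request:
arm_command(series=[{"hand":0.074,"travel":[0,0,0],"delta_rot":[0,0,0]},{"hand":0.074,"travel":[0,0,0],"delta_rot":[0,0,0]},{"hand":0.074,"travel":[0,0,0],"delta_rot":[0,0,0]},{"hand":0.074,"travel":[0,0,-0.02],"delta_rot":[0,0,0]},{"hand":0.074,"travel":[0,0,-0.04],"delta_rot":[0,0,0]},{"hand":0.074,"travel":[0,0,-0.05],"delta_rot":[0,0,0]},{"hand":0.074,"travel":[0,0,-0.05],"delta_rot":[0,0,0]},{"hand":0.074,"travel":[0,0,0],"delta_rot":[0,0,0]},{"hand":0.074,"travel":[0,0,0],"delta_rot":[0,0,0]}])

```text
time: 21.75
position: [0.4824, -0.0122, 0.1752]
orientation: [-0.0, 0.676, 0.737, -0.0]
wrist_force: [-0.4, -0.4, -0.3]
finger_gap: 0.0742
grasp_force: 0.0
```

Request:
arm_command(series=[{"hand":0.085,"travel":[-0.0009,0.045,0],"delta_rot":[0,0,0]},{"hand":0.085,"travel":[-0.0009,0.05,0],"delta_rot":[0,0,0]},{"hand":0.085,"travel":[-0.0008,0.05,0],"delta_rot":[0,0,0]},{"hand":0.085,"travel":[-0.0008,0.0335,0],"delta_rot":[0,0,0]},{"hand":0.085,"travel":[0,0,0],"delta_rot":[0,0,0]},{"hand":0.085,"travel":[0,0,0.04],"delta_rot":[0,0,0]},{"hand":0.085,"travel":[0,0,0.04],"delta_rot":[0,0,0]},{"hand":0.085,"travel":[0,0,0.04],"delta_rot":[0,0,0]},{"hand":0.085,"travel":[0,0,0.023],"delta_rot":[0,0,0]},{"hand":0.085,"travel":[0,0,0],"delta_rot":[0,0,0]},{"hand":0.085,"travel":[0,0,0],"delta_rot":[0,0,0]}])

```text
time: 23.12
position: [0.6607, -0.0003, 0.0332]
orientation: [0.0, 0.676, 0.737, 0.0]
wrist_force: [0.4, -0.5, 0.5]
finger_gap: 0.0851
grasp_force: 0.0
```

Request:
arm_command(series=[{"hand":0.055,"travel":[0,0,0],"delta_rot":[0,0,0]},{"hand":0.055,"travel":[0,0,0],"delta_rot":[0,0,0]},{"hand":0.055,"travel":[0,0,0],"delta_rot":[0,0,0]},{"hand":0.055,"travel":[0,0,0],"delta_rot":[0,0,0]},{"hand":0.055,"travel":[0,0,0],"delta_rot":[0,0,0]}], force=25)

```text
time: 23.75
position: [0.6609, -0.0003, 0.0332]
orientation: [0.0, 0.676, 0.737, 0.0]
wrist_force: [-3.5, -0.6, 6.3]
finger_gap: 0.0632
grasp_force: 25.0
```

Request:
arm_command(series=[{"hand":0.055,"travel":[0,0,-0.01],"delta_rot":[0,0,0]},{"hand":0.055,"travel":[0,0,-0.02],"delta_rot":[0,0,0]},{"hand":0.055,"travel":[0,0,-0.02],"delta_rot":[0,0,0]},{"hand":0.055,"travel":[0.0011,-0.025,0],"delta_rot":[0,0,0]},{"hand":0.055,"travel":[0.0014,-0.04,0],"delta_rot":[0,0,0]},{"hand":0.055,"travel":[0.0008,-0.0223,0],"delta_rot":[0,0,0]},{"hand":0.055,"travel":[0,0,0],"delta_rot":[0,0,0]},{"hand":0.055,"travel":[0,0,0],"delta_rot":[0,0,0]}])

```text
time: 24.75
position: [0.5748, -0.0046, 0.0836]
orientation: [0.001, 0.676, 0.737, 0.001]
wrist_force: [0.2, -0.5, -3.3]
finger_gap: 0.0637
grasp_force: 25.0
```

Run:
```python
from h import *
a,c=snap("wrist","w7.png")
s=manip.sense(); print(s["position"],s["wrist_force"],s["finger_gap"])
o=cv2.resize(a,(800,600)); th=np.linspace(0,2*np.pi,60)
x,y,z=s["position"]
for x,y,r,z in((x,y,.032,z-.0332+.074),(.5736,-.0046,.036,.008),(.4839,-.0123,.03,.062),(.6632,.003,.036,.008)):
    cv2.polylines(o,[np.int32(proj(c,np.c_[x+r*np.cos(th),y+r*np.sin(th),0*th+z])*1.5625)],True,(0,255,0),1)
cv2.imwrite("pics/v7.png",o[150:600,150:700])
```

```text
[ 0.5747 -0.0046  0.0832] [-0.0017 -0.4956 -3.3726] 0.0638649518331725
```

View pics/v7.png

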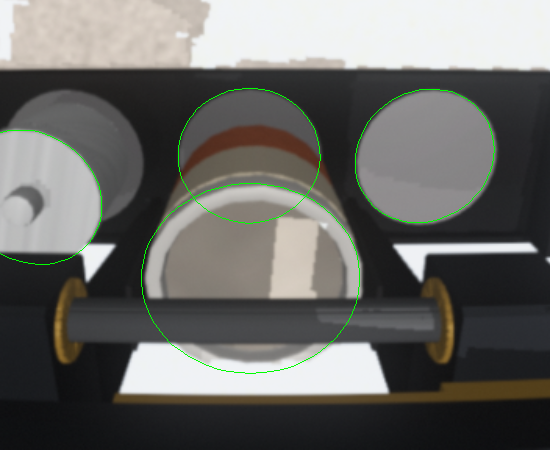

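The jar is centred in the grip within 1 mm, over the middle disc. The tin sits on the front disc as predicted. Lower.

Request:
arm_command(series=[{"hand":0.055,"travel":[-0.0005,-0.001,0.02],"delta_rot":[0,0,0]},{"hand":0.055,"travel":[0,0,0.02],"delta_rot":[0,0,0]},{"hand":0.055,"travel":[0,0,0.006],"delta_rot":[0,0,0]},{"hand":0.055,"travel":[0,0,0.003],"delta_rot":[0,0,0]},{"hand":0.055,"travel":[0,0,0],"delta_rot":[0,0,0]},{"hand":0.055,"travel":[0,0,0],"delta_rot":[0,0,0]}])

```text
time: 25.55
position: [0.573, -0.0051, 0.0342]
orientation: [0.0, 0.676, 0.737, 0.0]
wrist_force: [-1.5, -0.7, -3.3]
finger_gap: 0.0636
grasp_force: 25.0
```

Request:
arm_command(series=[{"hand":0.078,"travel":[0,0,0],"delta_rot":[0,0,0]},{"hand":0.078,"travel":[0,0,0],"delta_rot":[0,0,0]},{"hand":0.078,"travel":[0,0,0],"delta_rot":[0,0,0]},{"hand":0.078,"travel":[0,0,-0.02],"delta_rot":[0,0,0]},{"hand":0.078,"travel":[0,0,-0.04],"delta_rot":[0,0,0]},{"hand":0.078,"travel":[0,0,-0.055],"delta_rot":[0,0,0]},{"hand":0.078,"travel":[0,0,-0.055],"delta_rot":[0,0,0]},{"hand":0.078,"travel":[0,0,0],"delta_rot":[0,0,0]},{"hand":0.078,"travel":[0,0,0],"delta_rot":[0,0,0]}])

```text
time: 26.68
position: [0.5723, -0.0051, 0.2032]
orientation: [-0.0, 0.676, 0.737, -0.0]
wrist_force: [0.4, 0.3, -0.3]
finger_gap: 0.0778
grasp_force: 0.0
```

Request:
arm_command(series=[{"hand":0.08,"travel":[-0.025,-0.0089,0],"delta_rot":[0,0,0]},{"hand":0.08,"travel":[-0.05,-0.0175,0],"delta_rot":[0,0,0]},{"hand":0.08,"travel":[-0.05,-0.0175,0],"delta_rot":[0,0,0]},{"hand":0.08,"travel":[-0.05,-0.0175,0],"delta_rot":[0,0,0]},{"hand":0.08,"travel":[-0.05,-0.0175,0],"delta_rot":[0,0,0]},{"hand":0.08,"travel":[-0.05,-0.0175,0],"delta_rot":[0,0,0]},{"hand":0.08,"travel":[-0.024,-0.0081,0],"delta_rot":[0,0,0]},{"hand":0.08,"travel":[0,0,0],"delta_rot":[0,0,0]},{"hand":0.08,"travel":[0,0,0.05],"delta_rot":[0,0,0]},{"hand":0.08,"travel":[0,0,0.05],"delta_rot":[0,0,0]},{"hand":0.08,"travel":[0,0,0.04],"delta_rot":[0,0,0]},{"hand":0.08,"travel":[0,0,0],"delta_rot":[0,0,0]},{"hand":0.08,"travel":[0,0,0],"delta_rot":[0,0,0]}])

```text
time: 28.3
position: [0.495, -0.3117, 0.0646]
orientation: [0.0, 0.676, 0.737, 0.0]
wrist_force: [0.0, -0.6, 0.5]
finger_gap: 0.0802
grasp_force: 0.0
```

Request:
arm_command(series=[{"hand":0.045,"travel":[0,0,0],"delta_rot":[0,0,0]},{"hand":0.045,"travel":[0,0,0],"delta_rot":[0,0,0]},{"hand":0.045,"travel":[0,0,0],"delta_rot":[0,0,0]},{"hand":0.045,"travel":[0,0,0],"delta_rot":[0,0,0]},{"hand":0.045,"travel":[0,0,0],"delta_rot":[0,0,0]}])

```text
time: 28.92
position: [0.4945, -0.3122, 0.0641]
orientation: [0.0, 0.676, 0.737, -0.0]
wrist_force: [-1.6, -0.3, 5.9]
finger_gap: 0.0521
grasp_force: 25.0
```

Request:
arm_command(series=[{"hand":0.045,"travel":[0,0,-0.02],"delta_rot":[0,0,0]},{"hand":0.045,"travel":[0,0,-0.04],"delta_rot":[0,0,0]},{"hand":0.045,"travel":[0,0,-0.05],"delta_rot":[0,0,0]},{"hand":0.045,"travel":[0,0,-0.03],"delta_rot":[0,0,0]},{"hand":0.045,"travel":[0.03,0,0],"delta_rot":[0,0,0]},{"hand":0.045,"travel":[0.05,0,0],"delta_rot":[0,0,0]},{"hand":0.045,"travel":[0.055,0,0],"delta_rot":[0,0,0]},{"hand":0.045,"travel":[0.055,0,0],"delta_rot":[0,0,0]},{"hand":0.045,"travel":[0.05,0.01,0],"delta_rot":[0,0,0]},{"hand":0.045,"travel":[0.035,0.03,0],"delta_rot":[0,0,0]},{"hand":0.045,"travel":[0.0243,0.04,0],"delta_rot":[0,0,0]},{"hand":0.045,"travel":[0,0.05,0],"delta_rot":[0,0,0]},{"hand":0.045,"travel":[0,0.04,0],"delta_rot":[0,0,0]},{"hand":0.045,"travel":[0,0.0256,0],"delta_rot":[0,0,0]},{"hand":0.045,"travel":[0,0,0.06],"delta_rot":[0,0,0]},{"hand":0.045,"travel":[0,0,0],"delta_rot":[0,0,0]},{"hand":0.045,"travel":[0,0,0],"delta_rot":[0,0,0]}])

```text
time: 31.05
position: [0.6637, 0.003, 0.1449]
orientation: [0.0, 0.676, 0.737, 0.0]
wrist_force: [1.0, -0.0, -4.2]
finger_gap: 0.0516
grasp_force: 25.0
```

Run:
```python
from h import *
a,c=snap("wrist","w8.png")
s=manip.sense(); print(s["position"],s["wrist_force"],s["finger_gap"])
o=cv2.resize(a,(800,600)); th=np.linspace(0,2*np.pi,60)
x,y,z=s["position"]
for x,y,r,z in((x,y,.026,z-.0581),(x,y,.026,z+.0419),(.6632,.003,.036,.008),(.5736,-.0046,.032,.074),(.5736,-.0046,.036,.008)):
    cv2.polylines(o,[np.int32(proj(c,np.c_[x+r*np.cos(th),y+r*np.sin(th),0*th+z])*1.5625)],True,(0,255,0),1)
cv2.imwrite("pics/v8.png",o[100:600,100:700])
```

```text
[0.6641 0.003  0.1457] [ 0.7476  0.8092 -5.4131] 0.05168813327895396
```

View pics/v8.png

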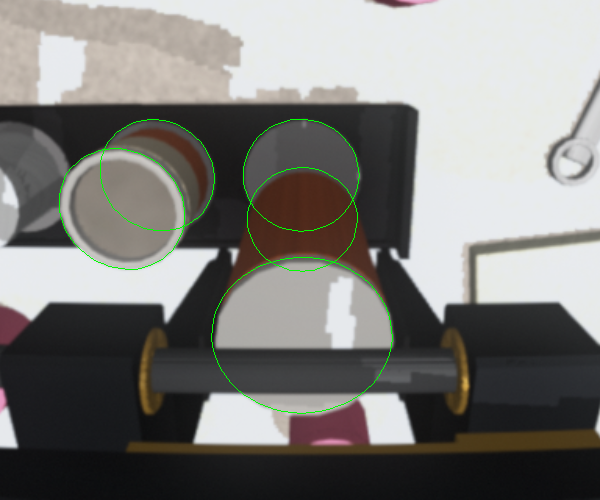

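Core upright, cap and base on the predicted circles, above the back disc; the jar is on its middle place. Lower and release.

Request:
arm_command(series=[{"hand":0.045,"travel":[0.0005,-0.0008,0.03],"delta_rot":[0,0,0]},{"hand":0.045,"travel":[0,0,0.03],"delta_rot":[0,0,0]},{"hand":0.045,"travel":[0,0,0.012],"delta_rot":[0,0,0]},{"hand":0.045,"travel":[0,0,0.005],"delta_rot":[0,0,0]},{"hand":0.045,"travel":[0,0,0.0017],"delta_rot":[0,0,0]},{"hand":0.045,"travel":[0,0,0],"delta_rot":[0,0,0]},{"hand":0.045,"travel":[0,0,0],"delta_rot":[0,0,0]}])

```text
time: 31.98
position: [0.6632, 0.0033, 0.0661]
orientation: [0.001, 0.676, 0.737, 0.001]
wrist_force: [-0.8, -1.4, 3.8]
finger_gap: 0.0516
grasp_force: 25.0
```

Request:
arm_command(series=[{"hand":0.072,"travel":[0,0,0],"delta_rot":[0,0,0]},{"hand":0.072,"travel":[0,0,0],"delta_rot":[0,0,0]},{"hand":0.072,"travel":[0,0,0],"delta_rot":[0,0,0]},{"hand":0.072,"travel":[0,0,-0.02],"delta_rot":[0,0,0]},{"hand":0.072,"travel":[0,0,-0.04],"delta_rot":[0,0,0]},{"hand":0.072,"travel":[0,0,-0.055],"delta_rot":[0,0,0]},{"hand":0.072,"travel":[0,0,-0.055],"delta_rot":[0,0,0]},{"hand":0.08,"travel":[0,0,-0.055],"delta_rot":[0,0,-10]},{"hand":0.08,"travel":[-0.01,-0.05,-0.05],"delta_rot":[0,0,0]},{"hand":0.08,"travel":[-0.01,-0.05,-0.04],"delta_rot":[0,0,0]},{"hand":0.08,"travel":[0,-0.05,0],"delta_rot":[0,0,0]},{"hand":0.08,"travel":[0,0,0],"delta_rot":[0,0,0]},{"hand":0.08,"travel":[0,0,0],"delta_rot":[0,0,0]}])

```text
time: 33.6
position: [0.5302, -0.0509, 0.3734]
orientation: [0.001, 0.609, 0.793, 0.0]
wrist_force: [-0.7, -0.7, 0.4]
finger_gap: 0.0798
grasp_force: 0.0
```

Run:
```python
from h import *
a,c=snap("wrist","w9.png"); b,cs=snap("side","s9.png")
s=manip.sense(); print(s["time"],s["position"],s["joint_vel"])
th=np.linspace(0,2*np.pi,60)
def draw(o,c,f):
    for x,y,r,z in((.6632,.003,.026,.108),(.5736,-.0046,.032,.074),(.4839,-.0123,.03,.062),(.4839,-.0123,.029,.008),(.5736,-.0046,.032,.008),(.6632,.003,.026,.008),(.502,.2863,.0283,.125),(.502,.2863,.06,.045)):
        cv2.polylines(o,[np.int32(proj(c,np.c_[x+r*np.cos(th),y+r*np.sin(th),0*th+z])*f)],True,(0,255,0),1)
o=cv2.resize(a,None,fx=1.5,fy=1.5); draw(o,c,1.5); o2=cv2.resize(b,None,fx=3,fy=3); draw(o2,cs,3)
cv2.imwrite("pics/v9.png",np.hstack([cv2.resize(o2[270:750,460:1060],(480,384)),cv2.resize(o[:384,100:568],(312,384))]) if 0 else o)
cv2.imwrite("pics/v9s.png",o2[270:770,460:1060])
```

```text
33.7 [ 0.5307 -0.0507  0.3724] [ 0.0025  0.0131  0.0049 -0.0014 -0.002  -0.    ]
```

View pics/v9.png

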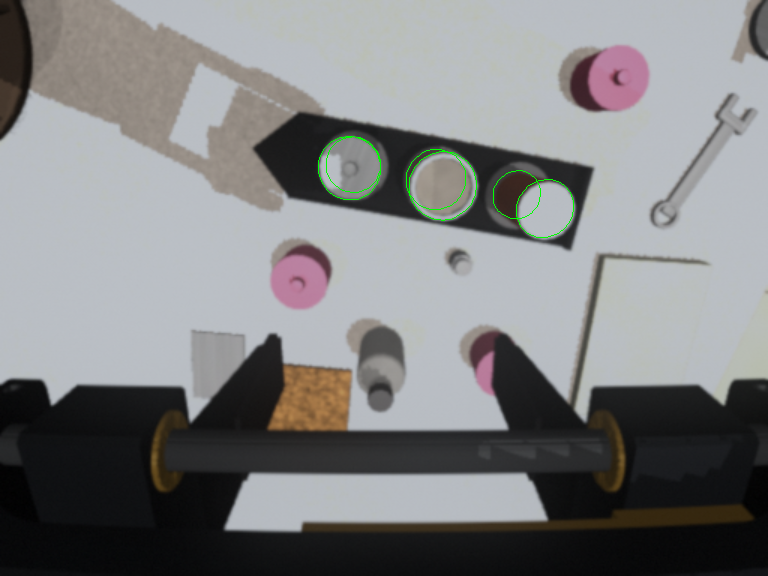

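View pics/v9s.png

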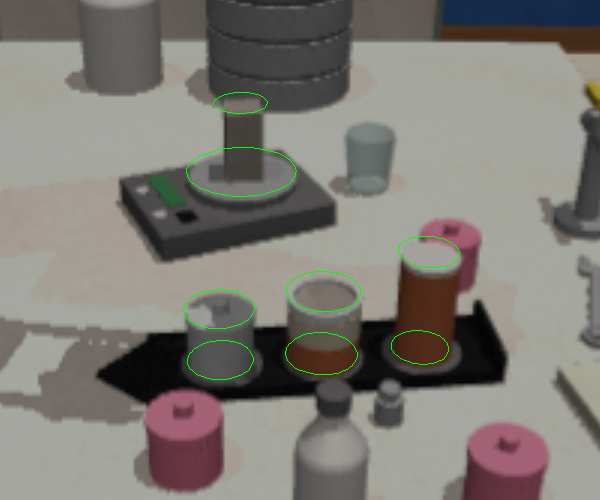

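Wrist view: all specimens lie on the predicted circles to within 1–2 mm. Tin is at (350,168), jar at (442,185) and core at (546,208). Side view: prism upright on the pan, core, jar and tin upright on their discs, bottle, beaker and weight still standing.

```bash
python3 -c "
from cell import manip
print(manip.close_job())"
```

```text
the job is handed in; nothing more can be done
None
```

The job is handed in at 33.7 s: the prism is on the balance, and the tin, jar and core are at the front, middle and back places, all upright, released and within about 2 mm of centre in the last pictures, with the bottle and beaker untouched.

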